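Sort the stripped hub's parts into their trays

ROBOT

A 6-joint arm with a two-finger parallel gripper is mounted at the origin on the work surface. World frame = base frame: x ahead of the robot, y to its left, z up, the work surface at z = 0. Lengths are in m, angles in rad, forces in N, time in s.
With the tool pointing down it reaches from about 0.375 to 0.975 m from the base axis. Payload 3.8 kg.
Tool frame: the origin (TCP) lies on the mounting face of the last link; the fingertips stand 173 mm ahead of it and the grasp point (between the pads) lies 155 mm ahead of it; z points along the fingers, y is the line along which they close (so a half turn about z gives the same grasp; the last joint's range is limited). The gripper opens to 85 mm and grips with 20 to 120 N. Pads are 22 mm wide; open, the fingers measure 114 mm over their backs; the gripper's body (76 mm by 85 mm) begins 54 mm behind the grasp point. The pads swing forward as they close: fully open they stand 13 mm farther back than shut.
Start: joints at [1.255, 0.264, 1.604, -0, 1.274, -0.037], TCP at [0.186, 0.649, 0.405] pointing down, gripper open.
Joint ranges: [-2.63, 2.63], [-0.94, 2.18], [0.31, 2.57], [-1.31, 4.45], [0, 2.66], [-2.55, 2.55]. Speed limits (rad/s): [2.57, 2.57, 3.14, 3.14, 3.14, 3.14].

INTERFACE

Orientations are given as a rotation vector (axis times angle).
In Python, from workcell import bot gives the robot as it stands.
- The arm moves only by the tool drive_tool, never from a script. Its argument "increments" is a list of rows, each an object with "delta_pos": the shift along the tool's x, y, z in mm, a list of three; "turn": the turn about the tool's z in rad; "jaw": the opening, from -1 (shut) to 1 (fully open). A call has 1 to 8 rows; each row shifts and turns the commanded pose from where the row before left it, along the tool's axes as they then stand; what a row does not reach is not made up. A row lasts 1/12 s, in which the tool goes at most 41.7 mm and 7.16 degrees, less where a joint would pass 70% of its speed; a pose out of reach is approached as far as the arm can. A call is refused whole if a number of a shift passes 41.7 or a number of a turn 0.125, either way. A call with a gripper value outside its range is refused whole. The fingers move at their own pace and stop on an object; "grip_force" is the grip in N (left out, the last holds). Time passes only in rows, so rows that do not move let the fingers close. It gives the time, the measured TCP pose, the force, the opening and the grip force at its end, in the units of the state.
- bot.read_state(): the state, without advancing time (a new reading comes with each control period).
- bot.read_camera(name): name is "scene" or "top" or "wrist"; returns a dict with "pixels" (480x640x3 uint8, red, green, blue), "fovy" (degrees; the focal length in pixels is half the picture's height over the tangent of half this angle, whatever the lens; pixels are square), "cx", "cy" (the principal point, pixels), "camera_from_world" (4x4, takes a point from world to camera coordinates); the wrist camera has in their place "hand_eye" (4x4, takes a point from camera to tool coordinates, whose origin is the TCP and whose axes are the flange's). Camera axes: x right, y down, z forward; pixel columns grow to the right and rows downward; lengths in m; the calibration is good to about 2 mm. The wrist camera is an equidistant fisheye: a pixel r from the principal point sees the ray r / f radians off the axis. A picture is of the moment at which its call begins: read the wrist's pose just before it. There is no depth.
- bot.finish_job(): hands the job in; it is judged then, once.
The state is a dict: "time": time; "q": joint angles; "joint_vel": joint speeds; "joint_torque": joint torques, N m; "tool_pos": TCP position; "tcp_rot": TCP orientation; "wrist_force": force on the tool from outside, world axes, zero at the start; "torque": the same for the moment, N m; "width": opening from 0.0 (shut) to 1.0 (fully open); "grip_force": force on a finger pad.
Only numpy, scipy, OpenCV 4.12 (cv2) and the standard library are available. Lean on these libraries where they do the work, as an engineer would, in place of code of your own. Each camera call takes 0.05 s, during which the arm holds its last target. There are 200 camera calls.

TASK

Five parts from a stripped wheel hub lie mixed on the cardboard: two hexagon nuts, two bearings and a domed grease cap. Put each one into the red tray that already has a part of its kind fastened in it as a sample, set down flat on the tray's floor (the way up it lies now, not on top of another part) and not dropped from a height. Leave the wrench and the wooden block where they are.

Things in the scene. Friction and masses are not known exactly. Their poses are not given: they have to be found in the camera images.
- nut1_center (a point): hub nut, one of two alike: plain dark steel hexagon with a round hole down the middle, 36 mm across flats (41.6 across corners), 28 mm high, about 0.15 kg, lying flat with its hole upright. The point is its centre, 14 mm above its underside; z is the hole's axis (up); x is square to one of the six flats (flats every 60 degrees)
- nut2_center (a point): hub nut, one of two alike: plain dark steel hexagon with a round hole down the middle, 36 mm across flats (41.6 across corners), 28 mm high, about 0.15 kg, lying flat with its hole upright. The point is its centre, 14 mm above its underside; z is the hole's axis (up); x is square to one of the six flats (flats every 60 degrees)
- bearing1_center (a point): wheel bearing, one of two alike: plain steel ring with a black seal on its top face, 48 mm outside diameter, 20 mm bore, 18 mm high, about 0.14 kg, lying flat. The point is its centre, 9 mm above its underside; z is its axis (up)
- bearing2_center (a point): wheel bearing, one of two alike: plain steel ring with a black seal on its top face, 48 mm outside diameter, 20 mm bore, 18 mm high, about 0.14 kg, lying flat. The point is its centre, 9 mm above its underside; z is its axis (up)
- cap_center (a point): grease cap: plain aluminium domed cap, 33 mm high, about 0.06 kg, standing dome up: a rim 44 mm in diameter and 4 mm high at the bottom, above it a drum 37 mm in diameter up to 24 mm, then the dome. The point is its centre, 16.5 mm above its underside; z is its axis (up). All five loose parts lie on a flat sheet of cardboard 3 mm thick fixed to the bench top (bench top at z = 0)
- tray_nut: fixed red steel parts tray, the nut tray: one of three alike, told apart only by the sample fastened in it (a hexagon nut like the loose ones). 120 mm (its x) by 210 mm (its y) outside, rim 25 mm high with a rounded lip, walls 4 mm (lip 6 mm), floor 4 mm thick. Origin: centre of the tray's underside, on the bench top; z up. The sample stands at y = -68 mm, x = 0; the rest of the floor is free and takes two parts side by side, for instance at y = 0 and y = +67 mm with x = 0
- tray_bearing: fixed red steel parts tray, the bearing tray: one of three alike, told apart only by the sample fastened in it (a bearing like the loose ones). 120 mm (its x) by 210 mm (its y) outside, rim 25 mm high with a rounded lip, walls 4 mm (lip 6 mm), floor 4 mm thick. Origin: centre of the tray's underside, on the bench top; z up. The sample stands at y = -68 mm, x = 0; the rest of the floor is free and takes two parts side by side, for instance at y = 0 and y = +67 mm with x = 0
- tray_cap: fixed red steel parts tray, the cap tray: one of three alike, told apart only by the sample fastened in it (a grease cap like the loose one). 120 mm (its x) by 210 mm (its y) outside, rim 25 mm high with a rounded lip, walls 4 mm (lip 6 mm), floor 4 mm thick. Origin: centre of the tray's underside, on the bench top; z up. The sample stands at y = -68 mm, x = 0; the rest of the floor is free and takes two parts side by side, for instance at y = 0 and y = +67 mm with x = 0
- block_center (a point): bystander: dark wooden block, 70 x 60 mm, 50 mm high, loose on the bench to the left of the parts. The point is its centre. Not to be moved
- wrench_grip (a point): bystander: steel wrench lying loose on the bench to the right of the parts, pointing away from the robot. The point is on its handle. Not to be moved
There are look-alikes about, which are no part of the job. Leave any orange look-alike of the part that bears nut2_center alone. Leave any yellow look-alike of the tray_cap alone.

How it is judged:
At the end, for the whole second after the job is handed in: Both nuts, both bearings and the cap are each inside the tray with the sample of its kind (centre within the inner walls), flat on its floor (centre no more than 5 mm above its resting height, tilted less than 0.15 rad, the way up it started), at rest (x of nut1_center in the frame of tray_nut between -0.056 and 0.056 m and y of nut1_center in the frame of tray_nut between -0.101 and 0.101 m and z of each of nut1_center, nut2_center in the frame of tray_nut below 0.023 m and angle between each of nut1_center, nut2_center, bearing1_center, bearing2_center, cap_center's own z axis and vertical below 0.15 rad and linear speed of each of nut1, nut2, bearing1, bearing2, cap below 0.02 m/s and x of nut2_center in the frame of tray_nut between -0.056 and 0.056 m and y of nut2_center in the frame of tray_nut between -0.101 and 0.101 m and x of bearing1_center in the frame of tray_bearing between -0.056 and 0.056 m and y of bearing1_center in the frame of tray_bearing between -0.101 and 0.101 m and z of each of bearing1_center, bearing2_center in the frame of tray_bearing below 0.018 m and x of bearing2_center in the frame of tray_bearing between -0.056 and 0.056 m and y of bearing2_center in the frame of tray_bearing between -0.101 and 0.101 m and x of cap_center in the frame of tray_cap between -0.056 and 0.056 m and y of cap_center in the frame of tray_cap between -0.101 and 0.101 m and z of cap_center in the frame of tray_cap below 0.0255 m); the robot touches nothing.
It fails at once if the wrench is disturbed (moved more than 25 mm) (distance of wrench_grip from where it was at the start of the episode above 0.025 m).
It fails at once if the wooden block is disturbed (moved more than 25 mm) (distance of block_center from where it was at the start of the episode above 0.025 m).
It fails at once if a part is let fall from a height (its centre above 70 mm with no finger touching it) ((height (world z) of nut1_center above 0.07 m and contact force between the fingers and nut1 below 0.001 N) or (height (world z) of nut2_center above 0.07 m and contact force between the fingers and nut2 below 0.001 N) or (height (world z) of bearing1_center above 0.07 m and contact force between the fingers and bearing1 below 0.001 N) or (height (world z) of bearing2_center above 0.07 m and contact force between the fingers and bearing2 below 0.001 N) or (height (world z) of cap_center above 0.07 m and contact force between the fingers and cap below 0.001 N)).
It also fails if it takes over 112 s, if anything falls off the work surface, if the arm or the gripper's body presses on something with over 40 N, if the wrist force passes 120 N, or if a joint passes its speed limit or range.

## Working session

There is one attempt and no reset: what is moved stays moved. The work goes in short steps, Python scripts to look and compute and a tool call to move; the robot and the scene stay as the last step left them, time stands still between calls to the robot, and variables do not carry over. Pictures are saved under pics/ and viewed, at most 14 in all, crops included, and the job is handed in when it is done.

Besides the shell and the picture viewer there is one more tool, called after "Call:" by a JSON object that holds its "name" and its "arguments", one argument or row to a line. drive_tool: Moves the arm, as the interface text tells. Its arguments: {"type":"object","properties":{"increments":{"type":"array"},"grip_force":{"type":"number"}},"required":["increments"]}

```bash
mkdir -p pics
cat > h.py <<'E'
import numpy as np, cv2
from workcell import bot
from scipy.spatial.transform import Rotation as R
def K(c): return 240/np.tan(np.radians(c['fovy'])/2)
def ray2plane(c,u,v,z):
    f=K(c); T=np.linalg.inv(np.array(c['camera_from_world']))
    d=T[:3,:3]@np.array([(u-c['cx'])/f,(v-c['cy'])/f,1.]); o=T[:3,3]
    return o+d*(z-o[2])/d[2]
def save(n,px,): cv2.imwrite('pics/'+n,cv2.cvtColor(np.asarray(px),cv2.COLOR_RGB2BGR))
E
python3 - <<'E'
from h import *
import pickle
d={}
for n in('scene','top'):
    c=bot.read_camera(n); save(n+'0.png',c['pixels']); d[n]=c
    print(n,K(c),c['cx'],c['cy'],np.round(np.linalg.inv(np.array(c['camera_from_world'])),3).tolist())
pickle.dump(d,open('c.pkl','wb'))
s=bot.read_state();print(s)
E
```

```text
scene 509.91758220982666 318.02261992046954 242.84334397293077 [[-0.155, 0.74, -0.655, 1.277], [0.988, 0.124, -0.094, 0.125], [0.012, -0.661, -0.75, 0.902], [0.0, 0.0, 0.0, 1.0]]
top 461.25481003142517 321.77773409902085 243.20145240044093 [[0.024, -0.993, 0.116, 0.428], [-1.0, -0.022, 0.018, 0.001], [-0.015, -0.116, -0.993, 1.025], [0.0, 0.0, 0.0, 1.0]]
{'time': 0.1, 'q': array([ 1.25510995e+00,  2.64702248e-01,  1.60523847e+00,  6.94014627e-06,
        1.27371479e+00, -3.68913246e-02]), 'joint_vel': array([ 0.0011968 , -0.00265425, -0.00317334, -0.00049921,  0.00035286,
       -0.00190215]), 'joint_torque': array([-4.51195501e-04, -5.16699743e+01, -3.68592954e+01, -7.89721730e-05,
        6.21071435e-03,  1.87827993e-05]), 'tool_pos': array([0.18565774, 0.64864558, 0.40346914]), 'tcp_rot': array([-0.4364651 , -3.11075207,  0.0031879 ]), 'wrist_force': array([-0.35864066,  0.39235325, -0.47921882]), 'torque': array([-0.00451653, -0.01445719,  0.02073956]), 'grip_force': 0.0, 'width': 0.9995570850541489}
```

View pics/top0.png

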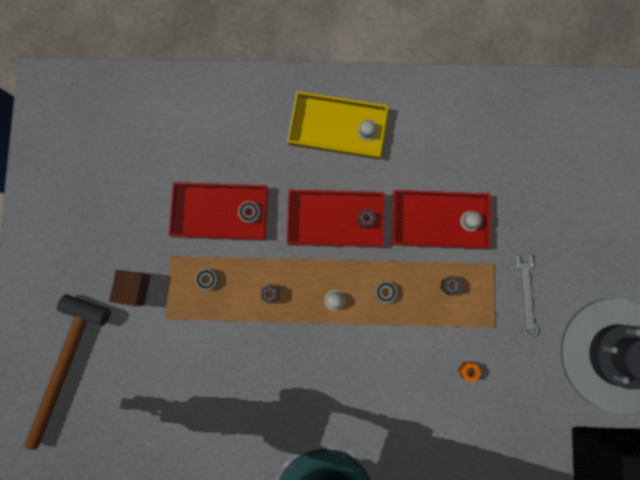

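View pics/scene0.png

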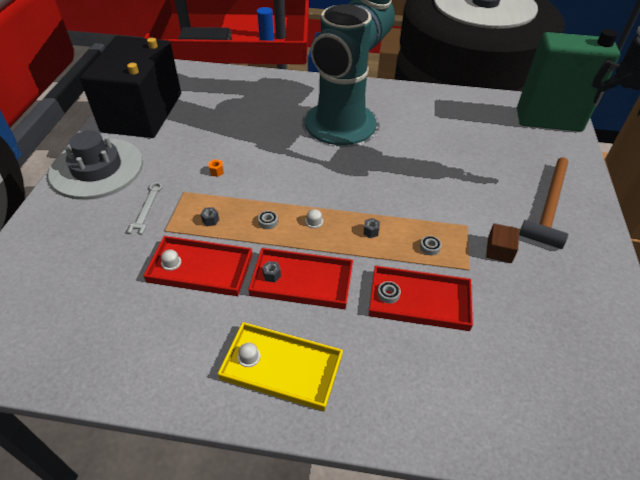

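The top view shows, left to right:
- **Red trays:** bearing tray (219,211), nut tray (336,218) and cap tray (441,220), told apart by their samples.
- **Loose parts on the cardboard:** bearing (207,280), nut (270,293), cap (335,300), bearing (387,292) and nut (452,286).
- **Could be mistaken for a target:** orange nut (471,372), yellow tray with a cap (340,125) and the fastened samples (249,211), (368,218), (471,220). I leave all of these alone.
- **Bystanders:** block (129,287) and wrench (528,295).

```bash
cat > m.py <<'E'
from h import *
import pickle,sys
d=pickle.load(open('c.pkl','rb'))
seeds={'top':dict(b1=(207,280),n1=(270,293),cap=(335,300),b2=(387,292),n2=(452,286),sb=(249,211),sn=(368,218),sc=(471,220)),
'scene':dict(b1=(430,245),n1=(372,228),cap=(314,217),b2=(268,219),n2=(209,216),sb=(388,292),sn=(271,270),sc=(170,259))}
H=dict(b=.009,n=.014,c=.0165)
for n in seeds:
    c=d[n]; im=c['pixels']; hsv=cv2.cvtColor(im,cv2.COLOR_RGB2HSV)
    for k,(u,v) in seeds[n].items():
        kind=k[1] if k[0]=='s' else k[0]
        m=((hsv[...,1]<90)).astype(np.uint8)
        if k[0]=='s': m=((hsv[...,1]<150)).astype(np.uint8)
        w=np.zeros_like(m); w[v-17:v+18,u-17:u+18]=1; m*=w
        cs,_=cv2.findContours(m,0,1); cs=[q for q in cs if cv2.contourArea(q)>15]
        q=min(cs,key=lambda q:np.hypot(*(np.array(cv2.minEnclosingCircle(q)[0])-(u,v))))
        q=cv2.convexHull(q); M=cv2.moments(q); uc,vc=M['m10']/M['m00'],M['m01']/M['m00']
        z=H[kind]+(.004 if k[0]=='s' else .003)
        p=ray2plane(c,uc,vc,z); print(n,k,round(uc,1),round(vc,1),cv2.boundingRect(q)[2:],np.round(p*1000,1))
    m=cv2.inRange(hsv,(0,150,60),(6,255,255))|cv2.inRange(hsv,(174,150,60),(180,255,255))
    if n=='top':
        for q in cv2.findContours(m,0,1)[0]:
            if 3000<cv2.contourArea(q)<8000:
                r=cv2.minAreaRect(q); B=np.array([ray2plane(c,*p,.025) for p in cv2.boxPoints(r)])*1000
                print('tray',np.round(r[0]),np.round(B.mean(0)),np.round(B[:,:2]).tolist())
E
python3 m.py
```

```text
top b1 206.1 279.2 (23, 23) [460.3 271.9  12. ]
top n1 269.6 293.5 (18, 18) [432.2 130.3  17. ]
top cap 334.0 300.0 (21, 21) [421.6  -9.9  19.5]
top b2 385.6 291.9 (24, 23) [ 441.7 -122.1   12. ]
top n2 451.1 285.3 (21, 18) [ 459.2 -262.9   17. ]
top sb 248.7 211.6 (24, 22) [612.7 184.2  13. ]
top sn 366.2 218.0 (19, 17) [602.8 -77.4  18. ]
top sc 470.7 220.6 (23, 21) [ 601.5 -306.2   20.5]
tray [441. 219.] [ 604. -240.   25.] [[546.0, -130.0], [666.0, -135.0], [661.0, -350.0], [541.0, -343.0]]
tray [335. 218.] [601.  -9.  25.] [[542.0, 96.0], [662.0, 97.0], [660.0, -115.0], [540.0, -112.0]]
tray [218. 211.] [612. 251.  25.] [[553.0, 356.0], [674.0, 359.0], [670.0, 145.0], [550.0, 145.0]]
scene b1 430.3 244.9 (22, 19) [462.6 271.9  12. ]
scene n1 371.2 227.4 (16, 20) [434.4 131.3  17. ]
scene cap 314.0 218.5 (19, 19) [430.6  -7.6  19.5]
scene b2 267.6 219.3 (20, 19) [ 444.5 -119.1   12. ]
scene n2 209.5 216.1 (18, 19) [ 462.3 -258.3   17. ]
scene sb 388.6 291.6 (24, 22) [613.4 184.7  13. ]
scene sn 271.2 270.9 (19, 21) [603.4 -74.8  18. ]
scene sc 170.2 259.7 (21, 22) [ 611.2 -303.1   20.5]
```

Call:
{"name": "drive_tool", "arguments": {
  "increments": [
    {"delta_pos":[0,0,0],"turn":0.12,"jaw":1},
    {"delta_pos":[0,0,0],"turn":0.12,"jaw":1},
    {"delta_pos":[0,0,0],"turn":0.12,"jaw":1},
    {"delta_pos":[0,0,0],"turn":0.12,"jaw":1},
    {"delta_pos":[0,0,0],"turn":0.12,"jaw":1},
    {"delta_pos":[0,0,0],"turn":0.12,"jaw":1},
    {"delta_pos":[0,0,0],"turn":0.12,"jaw":1},
    {"delta_pos":[0,0,0],"turn":0.12,"jaw":1}
  ]
}}

```text
time: 0.77
tool_pos: [0.1857, 0.6488, 0.4039]
tcp_rot: [1.831, 2.552, -0.002]
wrist_force: [-0.1, 0.2, -0.3]
width: 1.002
grip_force: 0.0
```

Call:
{"name": "drive_tool", "arguments": {
  "increments": [
    {"delta_pos":[0,0,0],"turn":0.11,"jaw":1},
    {"delta_pos":[0,0,0],"turn":0.11,"jaw":1},
    {"delta_pos":[0,0,0],"turn":0.11,"jaw":1},
    {"delta_pos":[0,0,0],"turn":0,"jaw":1},
    {"delta_pos":[-36,17,7],"turn":0,"jaw":1},
    {"delta_pos":[-36,17,7],"turn":0,"jaw":1},
    {"delta_pos":[-36,17,7],"turn":0,"jaw":1},
    {"delta_pos":[-36,17,7],"turn":0,"jaw":1}
  ]
}}

```text
time: 1.43
tool_pos: [0.2542, 0.5035, 0.3758]
tcp_rot: [2.214, 2.229, -0.001]
wrist_force: [0.5, -0.7, 0.6]
width: 1.001
grip_force: 0.0
```

Call:
{"name": "drive_tool", "arguments": {
  "increments": [
    {"delta_pos":[-36,17,7],"turn":0,"jaw":1},
    {"delta_pos":[-36,17,7],"turn":0,"jaw":1},
    {"delta_pos":[-36,17,7],"turn":0,"jaw":1},
    {"delta_pos":[-36,17,7],"turn":0,"jaw":1},
    {"delta_pos":[-36,17,7],"turn":0,"jaw":1},
    {"delta_pos":[-36,17,7],"turn":0,"jaw":1},
    {"delta_pos":[-36,17,7],"turn":0,"jaw":1},
    {"delta_pos":[-36,17,7],"turn":0,"jaw":1}
  ]
}}

```text
time: 2.1
tool_pos: [0.3908, 0.2155, 0.3204]
tcp_rot: [2.215, 2.228, 0.001]
wrist_force: [0.9, 0.1, -0.6]
width: 1.0
grip_force: 0.0
```

Call:
{"name": "drive_tool", "arguments": {
  "increments": [
    {"delta_pos":[-36,17,7],"turn":0,"jaw":1},
    {"delta_pos":[-36,17,7],"turn":0,"jaw":1},
    {"delta_pos":[0,0,0],"turn":0,"jaw":1}
  ]
}}

```text
time: 2.35
tool_pos: [0.4262, 0.1401, 0.3054]
tcp_rot: [2.221, 2.219, -0.004]
wrist_force: [0.1, 0.3, -0.2]
width: 0.998
grip_force: 0.0
```

Run:
```python
from h import *
import pickle
s=bot.read_state(); c=bot.read_camera('wrist'); save('w1.png',c['pixels']); pickle.dump((s,c),open('w1.pkl','wb'))
print(s['time'],s['q'],s['tool_pos'],R.from_rotvec(s['tcp_rot']).as_matrix().round(3).tolist(),c['fovy'],np.round(c['hand_eye'],3).tolist())
```

```text
2.35 [ 0.26321174 -0.08331933  2.173561   -0.00336645  1.05274495  0.26570651] [0.4261933  0.14010375 0.30544848] [[0.001, 1.0, -0.001], [1.0, -0.001, -0.003], [-0.003, -0.001, -1.0]] 65.70646984690485 [[0.0, -0.956, -0.292, 0.075], [1.0, 0.0, 0.0, -0.001], [-0.0, -0.292, 0.956, 0.031], [0.0, 0.0, 0.0, 1.0]]
```

View pics/w1.png

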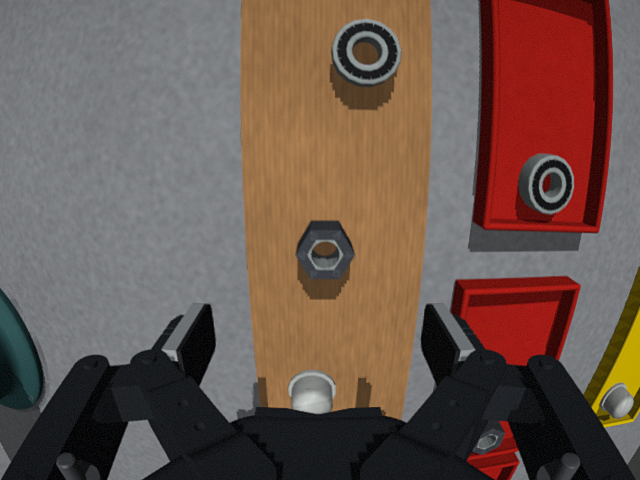

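The picture shows a nut at (325,249) between the pads, with corners pointing left and right. Bearing 1 is at (366,52) and the cap at (313,388). I'll measure the nut's flats and refine the positions.

```bash
cat > w.py <<'E'
from h import *
import pickle
H={'b':.018,'n':.028,'c':.004}
def wray(s,c,uv,z):
    uv=np.atleast_2d(uv).astype(float); f=K(c); a=(uv-[c['cx'],c['cy']]); r=np.linalg.norm(a,axis=1)+1e-9; th=r/f
    d=np.c_[a/r[:,None]*np.sin(th)[:,None],np.cos(th)]
    T=np.eye(4); T[:3,:3]=R.from_rotvec(s['tcp_rot']).as_matrix(); T[:3,3]=s['tool_pos']; T=T@np.array(c['hand_eye'])
    d=d@T[:3,:3].T; o=T[:3,3]
    return o+d*((z-o[2])/d[:,2])[:,None]
def part(s,c,u,v,kind,base=.003,rad=45,sat=90):
    hsv=cv2.cvtColor(c['pixels'],cv2.COLOR_RGB2HSV); m=(hsv[...,1]<sat).astype(np.uint8)
    w=np.zeros_like(m); cv2.circle(w,(u,v),rad,1,-1); m=cv2.morphologyEx(m*w,cv2.MORPH_OPEN,np.ones((3,3)))
    q=max(cv2.findContours(m,0,1)[0],key=cv2.contourArea); q=cv2.convexHull(q)
    M=cv2.moments(q); cen=[M['m10']/M['m00'],M['m01']/M['m00']]
    print(kind,np.round(cen),cv2.boundingRect(q),'mid-height centre mm',(wray(s,c,cen,base+H[kind]/2)*1000).round(1))
    P=wray(s,c,q[:,0],base+H[kind])[:,:2]*1000
    if kind=='n':
        E=np.roll(P,-1,0)-P; L=np.linalg.norm(E,axis=1); A=np.degrees(np.arctan2(E[:,1],E[:,0]))
        k=L>2; z=(L[k]*np.exp(6j*np.radians(A[k]))).sum(); print('edge angle mod60 (world)',np.degrees(np.angle(z))/6,'conf',abs(z)/L.sum())
    return P
E
python3 - <<'E'
from w import *
s,c=pickle.load(open('w1.pkl','rb'))
part(s,c,325,249,'n'); part(s,c,366,52,'b',rad=45)
E
```

```text
n [324. 250.] (296, 221, 58, 59) mid-height centre mm [[430.4 128.8  17. ]]
edge angle mod60 (world) 0.13013430090182646 conf 0.7410468774441574
b [366.  52.] (332, 19, 69, 68) mid-height centre mm [[458.9 271.6  12. ]]
```

Call:
{"name": "drive_tool", "arguments": {
  "increments": [
    {"delta_pos":[-10.4,5.3,0],"turn":0,"jaw":0.9},
    {"delta_pos":[0,0,18],"turn":0.105,"jaw":0.8},
    {"delta_pos":[0,0,18],"turn":0.105,"jaw":0.8},
    {"delta_pos":[0,0,18],"turn":0.105,"jaw":0.8},
    {"delta_pos":[0,0,18],"turn":0.105,"jaw":0.8},
    {"delta_pos":[0,0,13],"turn":0.104,"jaw":0.8},
    {"delta_pos":[0,0,0],"turn":0,"jaw":0.8}
  ]
}}

```text
time: 2.98
tool_pos: [0.428, 0.1357, 0.219]
tcp_rot: [-2.717, -1.573, 0.009]
wrist_force: [-0.7, -0.7, 0.0]
width: 0.901
grip_force: 0.0
```

Run:
```python
from w import *
s=bot.read_state(); c=bot.read_camera('wrist'); save('w2.png',c['pixels'])
print(s['tool_pos'],s['width'],R.from_rotvec(s['tcp_rot']).as_matrix().round(3).tolist())
```

```text
[0.42797592 0.13569181 0.21897133] 0.9007006463529452 [[0.498, 0.867, -0.006], [0.867, -0.498, -0.001], [-0.004, -0.005, -1.0]]
```

View pics/w2.png

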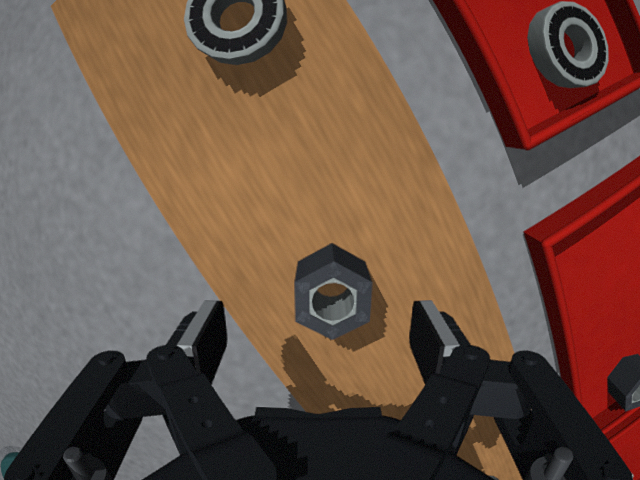

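The nut's flats now face the pads (centre 333,298; pads at 215 and 425), with the tool about 6 mm off. I'll correct that and descend.

Call:
{"name": "drive_tool", "arguments": {
  "increments": [
    {"delta_pos":[-3.9,5.7,0],"turn":0,"jaw":0.8},
    {"delta_pos":[0,0,0],"turn":0,"jaw":0.8},
    {"delta_pos":[0,0,15],"turn":0,"jaw":0.8},
    {"delta_pos":[0,0,15],"turn":0,"jaw":0.8},
    {"delta_pos":[0,0,0],"turn":0,"jaw":0.8}
  ]
}}

```text
time: 3.45
tool_pos: [0.4325, 0.1286, 0.1908]
tcp_rot: [-2.718, -1.575, 0.003]
wrist_force: [-0.6, 0.2, -0.1]
width: 0.9
grip_force: 0.0
```

Call:
{"name": "drive_tool", "arguments": {
  "increments": [
    {"delta_pos":[0,0,12],"turn":0,"jaw":0.5},
    {"delta_pos":[0,0,0],"turn":0,"jaw":0.5},
    {"delta_pos":[0,0,0],"turn":0,"jaw":-1},
    {"delta_pos":[0,0,0],"turn":0,"jaw":-1},
    {"delta_pos":[0,0,0],"turn":0,"jaw":-1},
    {"delta_pos":[0,0,0],"turn":0,"jaw":-1},
    {"delta_pos":[0,0,0],"turn":0,"jaw":-1},
    {"delta_pos":[0,0,0],"turn":0,"jaw":-1}
  ],
  "grip_force": 50
}}

```text
time: 4.12
tool_pos: [0.4338, 0.129, 0.181]
tcp_rot: [2.719, 1.573, 0.003]
wrist_force: [-2.3, -0.1, 7.4]
width: 0.411
grip_force: 51.1
```

Call:
{"name": "drive_tool", "arguments": {
  "increments": [
    {"delta_pos":[0,0,-20],"turn":0,"jaw":-1},
    {"delta_pos":[0,0,-30],"turn":-0.104,"jaw":-1},
    {"delta_pos":[0,0,-10],"turn":-0.105,"jaw":-1},
    {"delta_pos":[0,0,0],"turn":-0.105,"jaw":-1},
    {"delta_pos":[0,0,0],"turn":-0.105,"jaw":-1},
    {"delta_pos":[0,0,0],"turn":-0.105,"jaw":-1},
    {"delta_pos":[0,0,0],"turn":0,"jaw":-1}
  ]
}}

```text
time: 4.7
tool_pos: [0.4329, 0.1287, 0.2398]
tcp_rot: [2.216, 2.227, 0.0]
wrist_force: [0.3, 0.0, -1.6]
width: 0.41
grip_force: 50.6
```

Call:
{"name": "drive_tool", "arguments": {
  "increments": [
    {"delta_pos":[-14.2,33.4,0],"turn":0,"jaw":-1},
    {"delta_pos":[-14.2,33.4,0],"turn":0,"jaw":-1},
    {"delta_pos":[-14.2,33.4,0],"turn":0,"jaw":-1},
    {"delta_pos":[-14.2,33.4,0],"turn":0,"jaw":-1},
    {"delta_pos":[-14.2,33.4,0],"turn":0,"jaw":-1},
    {"delta_pos":[0,0,0],"turn":0,"jaw":-1},
    {"delta_pos":[0,0,0],"turn":0,"jaw":-1}
  ]
}}

```text
time: 5.28
tool_pos: [0.6018, 0.0571, 0.2393]
tcp_rot: [2.224, 2.219, -0.0]
wrist_force: [0.2, 0.5, -2.1]
width: 0.409
grip_force: 50.9
```

Run:
```python
from w import *
s=bot.read_state(); c=bot.read_camera('wrist'); save('w3.png',c['pixels'])
print(s['tool_pos'],s['width'],s['wrist_force'],R.from_rotvec(s['tcp_rot']).as_matrix().round(3).tolist())
```

```text
[0.60178109 0.05712599 0.23929038] 0.4091214782977915 [ 0.22289664  0.45935622 -2.06391312] [[0.002, 1.0, 0.0], [1.0, -0.002, -0.0], [-0.0, 0.0, -1.0]]
```

View pics/w3.png

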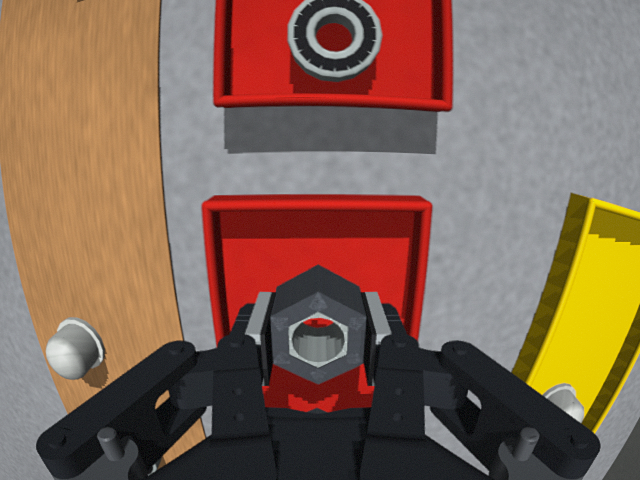

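The nut (318,325) is held squarely over the free end of the nut tray. I'll lower it and release.

Call:
{"name": "drive_tool", "arguments": {
  "increments": [
    {"delta_pos":[0,0,25],"turn":0,"jaw":-1},
    {"delta_pos":[0,0,18],"turn":0,"jaw":-1},
    {"delta_pos":[0,0,7],"turn":0,"jaw":-1},
    {"delta_pos":[0,0,4],"turn":0,"jaw":-1},
    {"delta_pos":[0,0,2],"turn":0,"jaw":-1},
    {"delta_pos":[0,0,0],"turn":0,"jaw":-1},
    {"delta_pos":[0,0,0],"turn":0,"jaw":-1}
  ]
}}

```text
time: 5.92
tool_pos: [0.6006, 0.0584, 0.1848]
tcp_rot: [2.218, 2.223, 0.002]
wrist_force: [-0.0, -0.3, -1.2]
width: 0.413
grip_force: 50.9
```

Call:
{"name": "drive_tool", "arguments": {
  "increments": [
    {"delta_pos":[0,0,0],"turn":0,"jaw":0.1},
    {"delta_pos":[0,0,0],"turn":0,"jaw":0.1},
    {"delta_pos":[0,0,0],"turn":0,"jaw":0.1},
    {"delta_pos":[0,0,0],"turn":0,"jaw":0.1},
    {"delta_pos":[0,0,-15],"turn":0,"jaw":0.1},
    {"delta_pos":[0,0,-30],"turn":0,"jaw":0.3},
    {"delta_pos":[0,0,-30],"turn":0,"jaw":0.5},
    {"delta_pos":[0,0,-30],"turn":0,"jaw":0.5}
  ]
}}

```text
time: 6.58
tool_pos: [0.5999, 0.0581, 0.2895]
tcp_rot: [-2.219, -2.223, 0.001]
wrist_force: [0.8, 0.7, -0.5]
width: 0.75
grip_force: 0.0
```

Call:
{"name": "drive_tool", "arguments": {
  "increments": [
    {"delta_pos":[-35.4,-15.5,0],"turn":0,"jaw":0.6},
    {"delta_pos":[-35.4,-15.5,0],"turn":0,"jaw":0.6},
    {"delta_pos":[-35.4,-15.5,0],"turn":0,"jaw":0.6},
    {"delta_pos":[-35.4,-15.5,0],"turn":0,"jaw":0.6},
    {"delta_pos":[-35.4,-15.5,0],"turn":0,"jaw":0.6},
    {"delta_pos":[-35.4,-15.5,0],"turn":0,"jaw":0.6},
    {"delta_pos":[-35.4,-15.5,0],"turn":0,"jaw":0.6},
    {"delta_pos":[-35.4,-15.5,0],"turn":0,"jaw":0.6}
  ]
}}

```text
time: 7.25
tool_pos: [0.4758, -0.2269, 0.2892]
tcp_rot: [2.218, 2.223, 0.0]
wrist_force: [0.2, 0.2, 0.1]
width: 0.801
grip_force: 0.0
```

Call:
{"name": "drive_tool", "arguments": {
  "increments": [
    {"delta_pos":[-35.4,-15.5,0],"turn":0,"jaw":0.6},
    {"delta_pos":[0,0,0],"turn":0,"jaw":0.6},
    {"delta_pos":[0,0,0],"turn":0,"jaw":0.6}
  ]
}}

```text
time: 7.5
tool_pos: [0.4605, -0.2627, 0.2891]
tcp_rot: [2.224, 2.218, 0.0]
wrist_force: [1.8, 0.2, -0.2]
width: 0.8
grip_force: 0.0
```

Run:
```python
from w import *
s=bot.read_state(); c=bot.read_camera('wrist'); save('w4.png',c['pixels']);pickle.dump((s,c),open('w4.pkl','wb'))
print(s['tool_pos'],s['width'],s['wrist_force'])
```

```text
[ 0.46051699 -0.26266453  0.28907667] 0.8002335617388812 [ 1.81464245  0.15985767 -0.19240378]
```

View pics/w4.png

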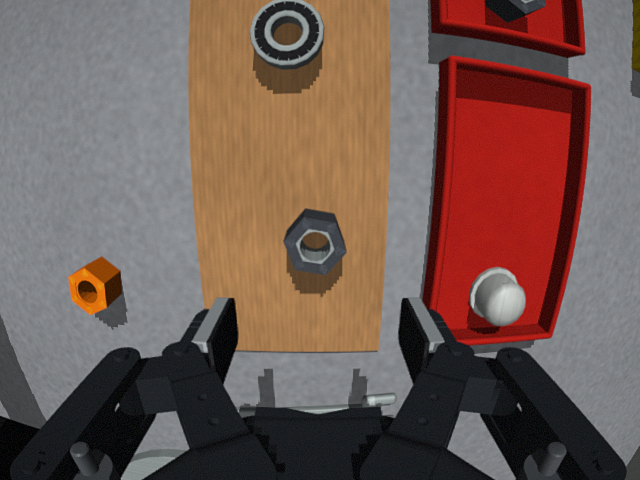

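Nut 2 is at (315,243), rotated a little, bearing 2 is at (287,33), and the orange look-alike (95,287) is well clear.

Run:
```python
from w import *
s,c=pickle.load(open('w4.pkl','rb'))
part(s,c,315,243,'n'); part(s,c,287,35,'b',rad=46)
```

```text
n [314. 242.] (284, 209, 62, 66) mid-height centre mm [[ 457.9 -261.9   17. ]]
edge angle mod60 (world) -10.261926171728776 conf 0.7781328828449104
b [287.  33.] (250, 0, 74, 70) mid-height centre mm [[ 440.3 -120.7   12. ]]
```

Call:
{"name": "drive_tool", "arguments": {
  "increments": [
    {"delta_pos":[0.8,-1.5,0],"turn":0,"jaw":0.6},
    {"delta_pos":[0,0,25],"turn":-0.117,"jaw":0.6},
    {"delta_pos":[0,0,25],"turn":-0.117,"jaw":0.6},
    {"delta_pos":[0,0,20],"turn":-0.116,"jaw":0.6},
    {"delta_pos":[0,0,15],"turn":0,"jaw":0.6},
    {"delta_pos":[0,0,10],"turn":0,"jaw":0.6},
    {"delta_pos":[0,0,0],"turn":0,"jaw":0.6}
  ]
}}

```text
time: 8.13
tool_pos: [0.4593, -0.2579, 0.1913]
tcp_rot: [-1.793, -2.574, 0.0]
wrist_force: [-1.1, 0.4, -0.5]
width: 0.799
grip_force: 0.0
```

Run:
```python
from w import *
s=bot.read_state(); c=bot.read_camera('wrist'); save('w5.png',c['pixels'])
print(s['tool_pos'],s['width'])
part(s,c,315,290,'n',rad=60)
```

```text
[ 0.45926672 -0.25789961  0.19127042] 0.7990145939847823
n [315. 309.] (269, 263, 92, 87) mid-height centre mm [[ 456.8 -257.2   17. ]]
edge angle mod60 (world) -10.224199380737103 conf 0.3769433157704119
```

View pics/w5.png

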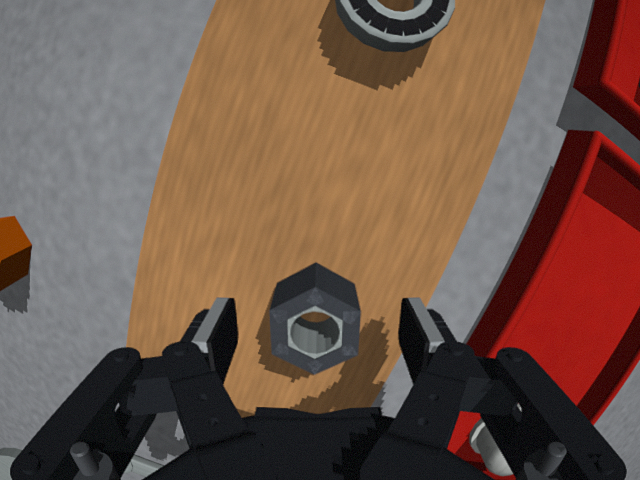

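The nut's flats (left 271, right 359) face the pads and it is centred. I'll close on it.

Call:
{"name": "drive_tool", "arguments": {
  "increments": [
    {"delta_pos":[-3,-1,0],"turn":0,"jaw":0.5},
    {"delta_pos":[0,0,9],"turn":0,"jaw":0.5},
    {"delta_pos":[0,0,0],"turn":0,"jaw":-1},
    {"delta_pos":[0,0,0],"turn":0,"jaw":-1},
    {"delta_pos":[0,0,0],"turn":0,"jaw":-1},
    {"delta_pos":[0,0,0],"turn":0,"jaw":-1},
    {"delta_pos":[0,0,0],"turn":0,"jaw":-1},
    {"delta_pos":[0,0,0],"turn":0,"jaw":-1}
  ]
}}

```text
time: 8.85
tool_pos: [0.4602, -0.2634, 0.1852]
tcp_rot: [1.798, 2.575, -0.0]
wrist_force: [-0.0, 0.1, 1.9]
width: 0.41
grip_force: 50.8
```

Call:
{"name": "drive_tool", "arguments": {
  "increments": [
    {"delta_pos":[0,0,-20],"turn":0,"jaw":-1},
    {"delta_pos":[0,0,-30],"turn":0.117,"jaw":-1},
    {"delta_pos":[0,0,-10],"turn":0.117,"jaw":-1},
    {"delta_pos":[0,0,0],"turn":0.116,"jaw":-1},
    {"delta_pos":[0,0,0],"turn":0,"jaw":-1},
    {"delta_pos":[0,0,0],"turn":0,"jaw":-1}
  ]
}}

```text
time: 9.35
tool_pos: [0.4595, -0.2629, 0.2443]
tcp_rot: [-2.215, -2.226, 0.0]
wrist_force: [-1.0, 0.2, -1.9]
width: 0.408
grip_force: 50.5
```

Call:
{"name": "drive_tool", "arguments": {
  "increments": [
    {"delta_pos":[31.8,17.7,0],"turn":0,"jaw":-1},
    {"delta_pos":[31.8,17.7,0],"turn":0,"jaw":-1},
    {"delta_pos":[31.8,17.7,0],"turn":0,"jaw":-1},
    {"delta_pos":[31.8,17.7,0],"turn":0,"jaw":-1},
    {"delta_pos":[31.8,17.7,0],"turn":0,"jaw":-1},
    {"delta_pos":[31.8,17.7,0],"turn":0,"jaw":-1},
    {"delta_pos":[31.8,17.7,0],"turn":0,"jaw":-1},
    {"delta_pos":[31.8,17.7,0],"turn":0,"jaw":-1}
  ]
}}

```text
time: 10.02
tool_pos: [0.6009, -0.0067, 0.2432]
tcp_rot: [-2.214, -2.226, 0.003]
wrist_force: [0.8, -0.2, -1.3]
width: 0.407
grip_force: 50.5
```

Call:
{"name": "drive_tool", "arguments": {
  "increments": [
    {"delta_pos":[0,0,0],"turn":0,"jaw":-1},
    {"delta_pos":[0,0,0],"turn":0,"jaw":-1}
  ]
}}

```text
time: 10.18
tool_pos: [0.6012, -0.0065, 0.2434]
tcp_rot: [-2.211, -2.23, 0.002]
wrist_force: [-0.6, -0.3, -1.3]
width: 0.411
grip_force: 50.6
```

Call:
{"name": "drive_tool", "arguments": {
  "increments": [
    {"delta_pos":[-2,0,25],"turn":0,"jaw":-1},
    {"delta_pos":[0,0,18],"turn":0,"jaw":-1},
    {"delta_pos":[0,0,7],"turn":0,"jaw":-1},
    {"delta_pos":[0,0,4],"turn":0,"jaw":-1},
    {"delta_pos":[0,0,2.5],"turn":0,"jaw":-1},
    {"delta_pos":[0,0,0],"turn":0,"jaw":-1},
    {"delta_pos":[0,0,0],"turn":0,"jaw":-1}
  ]
}}

```text
time: 10.77
tool_pos: [0.6014, -0.0109, 0.189]
tcp_rot: [2.219, 2.223, 0.001]
wrist_force: [1.0, -0.9, -1.0]
width: 0.414
grip_force: 50.5
```

Call:
{"name": "drive_tool", "arguments": {
  "increments": [
    {"delta_pos":[0,0,0],"turn":0,"jaw":0.1},
    {"delta_pos":[0,0,0],"turn":0,"jaw":0.1},
    {"delta_pos":[0,0,0],"turn":0,"jaw":0.1},
    {"delta_pos":[0,0,0],"turn":0,"jaw":0.1},
    {"delta_pos":[0,0,-15],"turn":0,"jaw":0.1},
    {"delta_pos":[0,0,-30],"turn":0,"jaw":0.3},
    {"delta_pos":[0,0,-30],"turn":0,"jaw":0.5},
    {"delta_pos":[0,0,-20],"turn":0,"jaw":0.5}
  ]
}}

```text
time: 11.43
tool_pos: [0.6018, -0.0103, 0.2862]
tcp_rot: [2.217, 2.222, 0.003]
wrist_force: [0.7, -0.5, 0.4]
width: 0.75
grip_force: 0.0
```

Call:
{"name": "drive_tool", "arguments": {
  "increments": [
    {"delta_pos":[-22.1,-31.9,0],"turn":0,"jaw":0.7},
    {"delta_pos":[-22.1,-31.9,0],"turn":0,"jaw":0.7},
    {"delta_pos":[-22.1,-31.9,0],"turn":0,"jaw":0.7},
    {"delta_pos":[-22.1,-31.9,0],"turn":0,"jaw":0.7},
    {"delta_pos":[-22.1,-31.9,0],"turn":0,"jaw":0.7},
    {"delta_pos":[0,0,30],"turn":0,"jaw":0.7},
    {"delta_pos":[0,0,25],"turn":0,"jaw":0.7},
    {"delta_pos":[0,0,15],"turn":0,"jaw":0.7}
  ]
}}

```text
time: 12.1
tool_pos: [0.4403, -0.1215, 0.212]
tcp_rot: [-2.221, -2.222, 0.0]
wrist_force: [-0.5, -0.0, -0.2]
width: 0.855
grip_force: 0.0
```

Call:
{"name": "drive_tool", "arguments": {
  "increments": [
    {"delta_pos":[0,0,0],"turn":0,"jaw":0.7},
    {"delta_pos":[0,0,0],"turn":0,"jaw":0.7}
  ]
}}

```text
time: 12.27
tool_pos: [0.4413, -0.1211, 0.2128]
tcp_rot: [-2.218, -2.223, 0.001]
wrist_force: [0.3, 0.2, 0.6]
width: 0.847
grip_force: 0.0
```

Run:
```python
from w import *
s=bot.read_state(); c=bot.read_camera('wrist'); save('w6.png',c['pixels'])
print(s['tool_pos'],s['width'])
part(s,c,320,290,'b',rad=70)
```

```text
[ 0.44133448 -0.12113152  0.21283359] 0.8467991119709984
b [318. 287.] (269, 237, 99, 99) mid-height centre mm [[ 440.7 -121.4   12. ]]
```

View pics/w6.png

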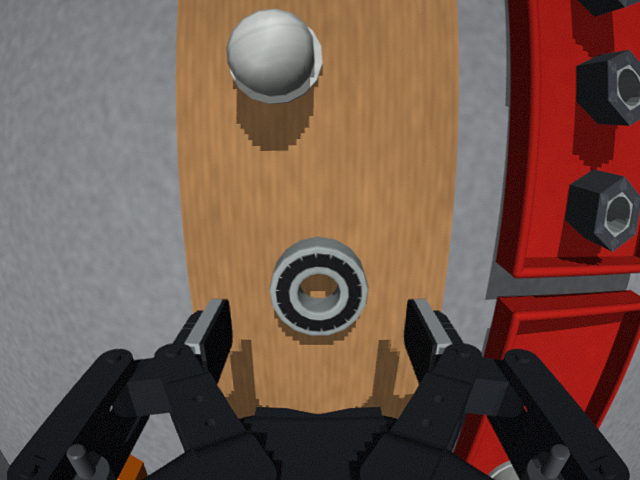

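Bearing 2 (318,287) is centred between the pads, and nut 2 sits flat in its tray beside the sample. I'll grasp the bearing.

Call:
{"name": "drive_tool", "arguments": {
  "increments": [
    {"delta_pos":[0,0,15],"turn":0,"jaw":0.6},
    {"delta_pos":[0,0,12],"turn":0,"jaw":0.5},
    {"delta_pos":[0,0,6],"turn":0,"jaw":0.4},
    {"delta_pos":[0,0,0],"turn":0,"jaw":-1},
    {"delta_pos":[0,0,0],"turn":0,"jaw":-1},
    {"delta_pos":[0,0,0],"turn":0,"jaw":-1},
    {"delta_pos":[0,0,0],"turn":0,"jaw":-1},
    {"delta_pos":[0,0,0],"turn":0,"jaw":-1}
  ]
}}

```text
time: 12.98
tool_pos: [0.4421, -0.1213, 0.1807]
tcp_rot: [2.218, 2.223, 0.001]
wrist_force: [0.2, -0.1, 1.0]
width: 0.529
grip_force: 51.5
```

Call:
{"name": "drive_tool", "arguments": {
  "increments": [
    {"delta_pos":[0,0,0],"turn":0,"jaw":-1},
    {"delta_pos":[0,0,-10],"turn":0,"jaw":-1},
    {"delta_pos":[0,0,-25],"turn":0,"jaw":-1},
    {"delta_pos":[0,0,-25],"turn":0,"jaw":-1},
    {"delta_pos":[0,0,0],"turn":0,"jaw":-1},
    {"delta_pos":[0,0,0],"turn":0,"jaw":-1}
  ]
}}

```text
time: 13.48
tool_pos: [0.4428, -0.1216, 0.2424]
tcp_rot: [2.216, 2.221, 0.003]
wrist_force: [0.3, -0.5, -1.6]
width: 0.532
grip_force: 51.7
```

Call:
{"name": "drive_tool", "arguments": {
  "increments": [
    {"delta_pos":[34,15.4,0],"turn":0,"jaw":-1},
    {"delta_pos":[34,15.4,0],"turn":0,"jaw":-1},
    {"delta_pos":[34,15.4,0],"turn":0,"jaw":-1},
    {"delta_pos":[34,15.4,0],"turn":0,"jaw":-1},
    {"delta_pos":[34,15.4,0],"turn":0,"jaw":-1},
    {"delta_pos":[34,15.4,0],"turn":0,"jaw":-1},
    {"delta_pos":[34,15.4,0],"turn":0,"jaw":-1},
    {"delta_pos":[34,15.4,0],"turn":0,"jaw":-1}
  ]
}}

```text
time: 14.15
tool_pos: [0.5639, 0.1527, 0.2384]
tcp_rot: [-2.218, -2.223, 0.004]
wrist_force: [1.1, -0.7, -1.1]
width: 0.529
grip_force: 51.7
```

Call:
{"name": "drive_tool", "arguments": {
  "increments": [
    {"delta_pos":[34,15.4,0],"turn":0,"jaw":-1},
    {"delta_pos":[34,15.4,0],"turn":0,"jaw":-1},
    {"delta_pos":[34,15.4,0],"turn":0,"jaw":-1},
    {"delta_pos":[0,0,0],"turn":0,"jaw":-1},
    {"delta_pos":[0,0,0],"turn":0,"jaw":-1}
  ]
}}

```text
time: 14.57
tool_pos: [0.6102, 0.2549, 0.2383]
tcp_rot: [-2.215, -2.226, 0.003]
wrist_force: [-0.0, -0.3, -0.7]
width: 0.527
grip_force: 51.8
```

Call:
{"name": "drive_tool", "arguments": {
  "increments": [
    {"delta_pos":[-2.5,1,25],"turn":0,"jaw":-1},
    {"delta_pos":[0,0,18],"turn":0,"jaw":-1},
    {"delta_pos":[0,0,7],"turn":0,"jaw":-1},
    {"delta_pos":[0,0,4],"turn":0,"jaw":-1},
    {"delta_pos":[0,0,2],"turn":0,"jaw":-1},
    {"delta_pos":[0,0,0],"turn":0,"jaw":-1},
    {"delta_pos":[0,0,0],"turn":0,"jaw":-1}
  ]
}}

```text
time: 15.15
tool_pos: [0.6119, 0.2504, 0.1852]
tcp_rot: [2.219, 2.223, 0.002]
wrist_force: [0.6, -0.5, -0.9]
width: 0.528
grip_force: 51.7
```

Call:
{"name": "drive_tool", "arguments": {
  "increments": [
    {"delta_pos":[0,0,0],"turn":0,"jaw":0.3},
    {"delta_pos":[0,0,0],"turn":0,"jaw":0.3},
    {"delta_pos":[0,0,0],"turn":0,"jaw":0.3},
    {"delta_pos":[0,0,0],"turn":0,"jaw":0.3},
    {"delta_pos":[0,0,-15],"turn":0,"jaw":0.3},
    {"delta_pos":[0,0,-30],"turn":0,"jaw":0.5},
    {"delta_pos":[0,0,-30],"turn":0,"jaw":0.6}
  ]
}}

```text
time: 15.73
tool_pos: [0.6106, 0.2503, 0.2593]
tcp_rot: [-2.218, -2.223, 0.005]
wrist_force: [0.7, 0.8, -0.4]
width: 0.799
grip_force: 0.0
```

Call:
{"name": "drive_tool", "arguments": {
  "increments": [
    {"delta_pos":[5.4,-37.6,0],"turn":0,"jaw":0.7},
    {"delta_pos":[5.4,-37.6,0],"turn":0,"jaw":0.7},
    {"delta_pos":[5.4,-37.6,0],"turn":0,"jaw":0.7},
    {"delta_pos":[5.4,-37.6,0],"turn":0,"jaw":0.7},
    {"delta_pos":[0,0,25],"turn":0,"jaw":0.7},
    {"delta_pos":[0,0,20],"turn":0,"jaw":0.7},
    {"delta_pos":[0,0,0],"turn":0,"jaw":0.7},
    {"delta_pos":[0,0,0],"turn":0,"jaw":0.7}
  ]
}}

```text
time: 16.4
tool_pos: [0.4605, 0.2718, 0.2144]
tcp_rot: [-2.219, -2.224, 0.002]
wrist_force: [-0.2, 0.6, 0.1]
width: 0.85
grip_force: 0.0
```

Run:
```python
from w import *
s=bot.read_state(); c=bot.read_camera('wrist'); save('w7.png',c['pixels'])
print(s['tool_pos'],s['width'])
part(s,c,320,287,'b',rad=70)
```

```text
[0.46050887 0.2718144  0.2143818 ] 0.8497601049616702
b [316. 287.] (268, 237, 98, 99) mid-height centre mm [[459.  270.4  12. ]]
```

View pics/w7.png

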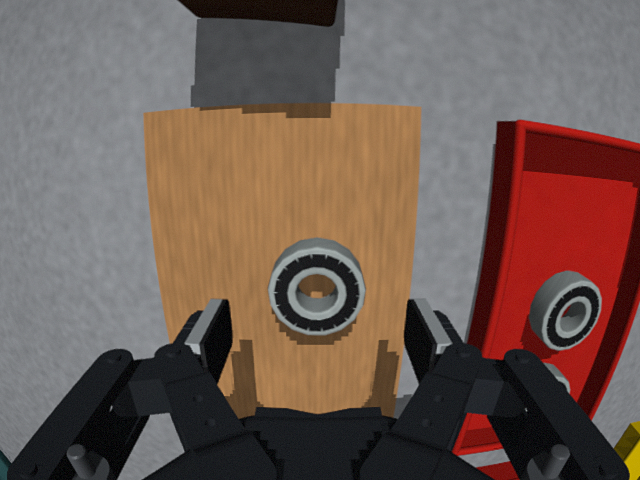

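Bearing 1 (316,287) is centred and bearing 2 lies flat in its tray (567,310). I'll grasp and move it.

Call:
{"name": "drive_tool", "arguments": {
  "increments": [
    {"delta_pos":[-0.8,-1,16],"turn":0,"jaw":0.6},
    {"delta_pos":[0,0,12],"turn":0,"jaw":0.5},
    {"delta_pos":[0,0,6],"turn":0,"jaw":0.4},
    {"delta_pos":[0,0,0],"turn":0,"jaw":-1},
    {"delta_pos":[0,0,0],"turn":0,"jaw":-1},
    {"delta_pos":[0,0,0],"turn":0,"jaw":-1},
    {"delta_pos":[0,0,0],"turn":0,"jaw":-1},
    {"delta_pos":[0,0,0],"turn":0,"jaw":-1}
  ]
}}

```text
time: 17.12
tool_pos: [0.4601, 0.2712, 0.1805]
tcp_rot: [2.219, 2.223, 0.001]
wrist_force: [-0.3, 0.6, -1.6]
width: 0.541
grip_force: 51.3
```

Call:
{"name": "drive_tool", "arguments": {
  "increments": [
    {"delta_pos":[0,0,0],"turn":0,"jaw":-1},
    {"delta_pos":[0,0,-10],"turn":0,"jaw":-1},
    {"delta_pos":[0,0,-25],"turn":0,"jaw":-1},
    {"delta_pos":[0,0,-25],"turn":0,"jaw":-1},
    {"delta_pos":[0,0,0],"turn":0,"jaw":-1},
    {"delta_pos":[0,0,0],"turn":0,"jaw":-1}
  ]
}}

```text
time: 17.62
tool_pos: [0.4611, 0.2717, 0.2428]
tcp_rot: [2.218, 2.223, 0.008]
wrist_force: [0.0, 0.0, -1.1]
width: 0.537
grip_force: 51.8
```

Call:
{"name": "drive_tool", "arguments": {
  "increments": [
    {"delta_pos":[11.6,38,0],"turn":0,"jaw":-1},
    {"delta_pos":[11.6,38,0],"turn":0,"jaw":-1},
    {"delta_pos":[11.6,38,0],"turn":0,"jaw":-1},
    {"delta_pos":[11.6,38,0],"turn":0,"jaw":-1},
    {"delta_pos":[0,0,0],"turn":0,"jaw":-1},
    {"delta_pos":[0,0,0],"turn":0,"jaw":-1}
  ]
}}

```text
time: 18.12
tool_pos: [0.6131, 0.3178, 0.2378]
tcp_rot: [-2.219, -2.222, 0.004]
wrist_force: [-1.4, -0.6, -2.3]
width: 0.539
grip_force: 52.0
```

Call:
{"name": "drive_tool", "arguments": {
  "increments": [
    {"delta_pos":[0,0,25],"turn":0,"jaw":-1},
    {"delta_pos":[0,0,18],"turn":0,"jaw":-1},
    {"delta_pos":[0,0,7],"turn":0,"jaw":-1},
    {"delta_pos":[0,0,4],"turn":0,"jaw":-1},
    {"delta_pos":[0,0,2],"turn":0,"jaw":-1},
    {"delta_pos":[0,0,0],"turn":0,"jaw":-1},
    {"delta_pos":[0,0,0],"turn":0,"jaw":-1}
  ]
}}

```text
time: 18.7
tool_pos: [0.6122, 0.318, 0.1855]
tcp_rot: [2.219, 2.223, 0.003]
wrist_force: [-0.2, 0.1, -1.9]
width: 0.54
grip_force: 52.0
```

Call:
{"name": "drive_tool", "arguments": {
  "increments": [
    {"delta_pos":[0,0,0],"turn":0,"jaw":0.3},
    {"delta_pos":[0,0,0],"turn":0,"jaw":0.3},
    {"delta_pos":[0,0,0],"turn":0,"jaw":0.3},
    {"delta_pos":[0,0,0],"turn":0,"jaw":0.3},
    {"delta_pos":[0,0,-15],"turn":0,"jaw":0.3},
    {"delta_pos":[0,0,-30],"turn":0,"jaw":0.5},
    {"delta_pos":[0,0,-30],"turn":0,"jaw":0.6},
    {"delta_pos":[0,0,-30],"turn":0,"jaw":0.6}
  ]
}}

```text
time: 19.37
tool_pos: [0.6117, 0.3177, 0.2911]
tcp_rot: [-2.219, -2.224, 0.0]
wrist_force: [0.5, -0.2, 0.3]
width: 0.798
grip_force: 0.0
```

Call:
{"name": "drive_tool", "arguments": {
  "increments": [
    {"delta_pos":[-32.7,-18.7,0],"turn":0,"jaw":0.7},
    {"delta_pos":[-32.7,-18.7,0],"turn":0,"jaw":0.7},
    {"delta_pos":[-32.7,-18.7,0],"turn":0,"jaw":0.7},
    {"delta_pos":[-32.7,-18.7,0],"turn":0,"jaw":0.7},
    {"delta_pos":[-32.7,-18.7,0],"turn":0,"jaw":0.7},
    {"delta_pos":[-32.7,-18.7,0],"turn":0,"jaw":0.7},
    {"delta_pos":[-32.7,-18.7,0],"turn":0,"jaw":0.7},
    {"delta_pos":[-32.7,-18.7,0],"turn":0,"jaw":0.7}
  ]
}}

```text
time: 20.03
tool_pos: [0.4618, 0.0547, 0.2905]
tcp_rot: [2.218, 2.223, 0.002]
wrist_force: [0.6, -0.3, 1.1]
width: 0.848
grip_force: 0.0
```

Call:
{"name": "drive_tool", "arguments": {
  "increments": [
    {"delta_pos":[-32.7,-18.7,0],"turn":0,"jaw":0.7},
    {"delta_pos":[-32.7,-18.7,0],"turn":0,"jaw":0.7},
    {"delta_pos":[0,0,30],"turn":0,"jaw":0.7},
    {"delta_pos":[0,0,30],"turn":0,"jaw":0.7},
    {"delta_pos":[0,0,0],"turn":0,"jaw":0.7},
    {"delta_pos":[0,0,0],"turn":0,"jaw":0.7}
  ]
}}

```text
time: 20.53
tool_pos: [0.4247, -0.0097, 0.2289]
tcp_rot: [-2.218, -2.221, 0.003]
wrist_force: [0.6, 0.6, 0.2]
width: 0.849
grip_force: 0.0
```

Run:
```python
from w import *
s=bot.read_state(); c=bot.read_camera('wrist'); save('w8.png',c['pixels']); pickle.dump((s,c),open('w8.pkl','wb'))
print(s['tool_pos'],s['width'])
part(s,c,320,277,'c',rad=65)
```

```text
[ 0.42465321 -0.00968771  0.22893155] 0.8488426163590673
c [312. 275.] (273, 232, 80, 87) mid-height centre mm [[420.3 -13.2   5. ]]
```

View pics/w8.png

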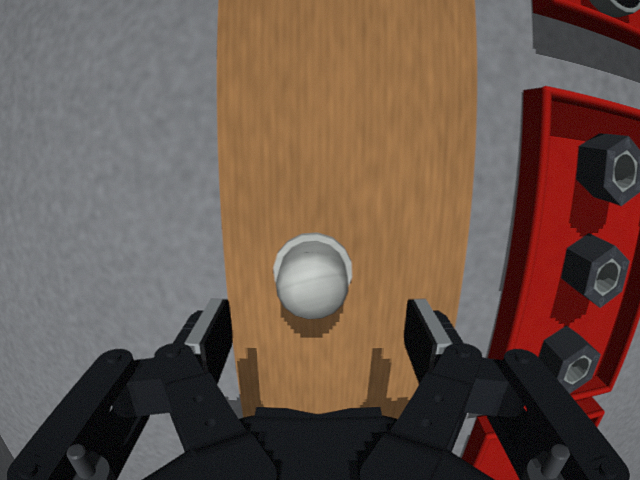

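The cap's rim spans columns 274–352 with its top at row 234, so its centre is near (313,273), about 3.4 mm nearer the base than the tool. I'll grip the drum above the rim.

Call:
{"name": "drive_tool", "arguments": {
  "increments": [
    {"delta_pos":[-0.8,-3.4,0],"turn":0,"jaw":0.7},
    {"delta_pos":[0,0,18],"turn":0,"jaw":0.6},
    {"delta_pos":[0,0,14],"turn":0,"jaw":0.5},
    {"delta_pos":[0,0,8],"turn":0,"jaw":0.5},
    {"delta_pos":[0,0,0],"turn":0,"jaw":0.5},
    {"delta_pos":[0,0,0],"turn":0,"jaw":0.5}
  ]
}}

```text
time: 21.08
tool_pos: [0.4226, -0.0101, 0.1898]
tcp_rot: [2.218, 2.224, 0.0]
wrist_force: [0.1, 0.1, 0.2]
width: 0.752
grip_force: 0.0
```

Call:
{"name": "drive_tool", "arguments": {
  "increments": [
    {"delta_pos":[0,0,1],"turn":0,"jaw":-1},
    {"delta_pos":[0,0,0],"turn":0,"jaw":-1},
    {"delta_pos":[0,0,0],"turn":0,"jaw":-1},
    {"delta_pos":[0,0,0],"turn":0,"jaw":-1},
    {"delta_pos":[0,0,0],"turn":0,"jaw":-1},
    {"delta_pos":[0,0,0],"turn":0,"jaw":-1},
    {"delta_pos":[0,0,0],"turn":0,"jaw":-1},
    {"delta_pos":[0,0,0],"turn":0,"jaw":-1}
  ],
  "grip_force": 40
}}

```text
time: 21.75
tool_pos: [0.4228, -0.0104, 0.1894]
tcp_rot: [2.219, 2.223, 0.002]
wrist_force: [-0.6, 1.2, 5.4]
width: 0.406
grip_force: 39.8
```

Call:
{"name": "drive_tool", "arguments": {
  "increments": [
    {"delta_pos":[0,0,-10],"turn":0,"jaw":-1},
    {"delta_pos":[0,0,-20],"turn":0,"jaw":-1},
    {"delta_pos":[0,0,-25],"turn":0,"jaw":-1},
    {"delta_pos":[0,0,0],"turn":0,"jaw":-1},
    {"delta_pos":[0,0,0],"turn":0,"jaw":-1}
  ]
}}

```text
time: 22.17
tool_pos: [0.4233, -0.0105, 0.2455]
tcp_rot: [2.216, 2.221, 0.005]
wrist_force: [-0.3, -1.4, -0.8]
width: 0.406
grip_force: 40.2
```

Call:
{"name": "drive_tool", "arguments": {
  "increments": [
    {"delta_pos":[-30.6,25.7,0],"turn":0,"jaw":-1},
    {"delta_pos":[-30.6,25.7,0],"turn":0,"jaw":-1},
    {"delta_pos":[-30.6,25.7,0],"turn":0,"jaw":-1},
    {"delta_pos":[-30.6,25.7,0],"turn":0,"jaw":-1},
    {"delta_pos":[-30.6,25.7,0],"turn":0,"jaw":-1},
    {"delta_pos":[-30.6,25.7,0],"turn":0,"jaw":-1},
    {"delta_pos":[-30.6,25.7,0],"turn":0,"jaw":-1},
    {"delta_pos":[0,0,0],"turn":0,"jaw":-1}
  ]
}}

```text
time: 22.83
tool_pos: [0.6061, -0.2294, 0.2424]
tcp_rot: [2.219, 2.217, 0.001]
wrist_force: [0.2, 0.1, 0.4]
width: 0.41
grip_force: 40.3
```

Call:
{"name": "drive_tool", "arguments": {
  "increments": [
    {"delta_pos":[0,0,0],"turn":0,"jaw":-1}
  ]
}}

```text
time: 22.92
tool_pos: [0.603, -0.2259, 0.2416]
tcp_rot: [-2.221, -2.22, 0.001]
wrist_force: [-0.5, 0.7, -0.2]
width: 0.405
grip_force: 40.3
```

Run:
```python
from w import *
s=bot.read_state(); c=bot.read_camera('wrist'); save('w9.png',c['pixels'])
print(s['tool_pos'],s['width'])
```

```text
[ 0.60300267 -0.22592861  0.2416    ] 0.4048748310114402
```

View pics/w9.png

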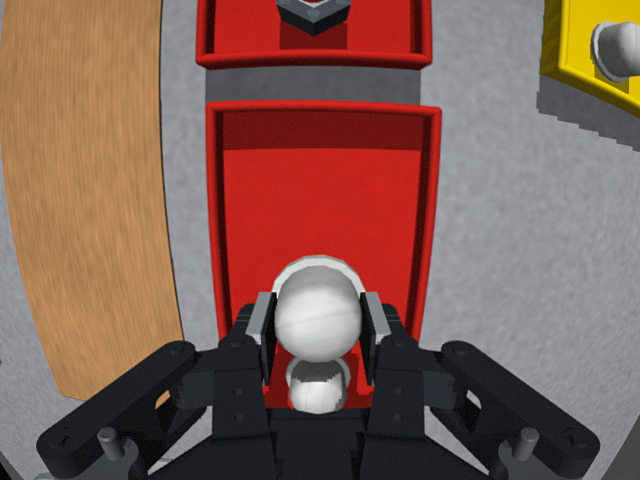

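The cap (318,305) hangs upright over the free middle of the cap tray, with the sample behind it at (318,385). I'll lower it and release.

Call:
{"name": "drive_tool", "arguments": {
  "increments": [
    {"delta_pos":[0,0,25],"turn":0,"jaw":-1},
    {"delta_pos":[0,0,14],"turn":0,"jaw":-1},
    {"delta_pos":[0,0,7],"turn":0,"jaw":-1},
    {"delta_pos":[0,0,3],"turn":0,"jaw":-1},
    {"delta_pos":[0,0,2],"turn":0,"jaw":-1},
    {"delta_pos":[0,0,0],"turn":0,"jaw":-1},
    {"delta_pos":[0,0,0],"turn":0,"jaw":-1}
  ]
}}

```text
time: 23.55
tool_pos: [0.6028, -0.2241, 0.193]
tcp_rot: [2.218, 2.223, 0.001]
wrist_force: [-0.3, -1.1, -0.6]
width: 0.409
grip_force: 40.3
```

Call:
{"name": "drive_tool", "arguments": {
  "increments": [
    {"delta_pos":[0,0,0],"turn":0,"jaw":0.2},
    {"delta_pos":[0,0,0],"turn":0,"jaw":0.2},
    {"delta_pos":[0,0,0],"turn":0,"jaw":0.2},
    {"delta_pos":[0,0,0],"turn":0,"jaw":0.2},
    {"delta_pos":[0,0,-15],"turn":0,"jaw":0.2},
    {"delta_pos":[0,0,-30],"turn":0,"jaw":0.3},
    {"delta_pos":[0,0,-30],"turn":0,"jaw":0.5},
    {"delta_pos":[0,0,-40],"turn":0,"jaw":0.5}
  ]
}}

```text
time: 24.22
tool_pos: [0.6013, -0.2238, 0.3056]
tcp_rot: [-2.216, -2.22, 0.003]
wrist_force: [0.1, 0.0, -0.6]
width: 0.745
grip_force: 0.0
```

Call:
{"name": "drive_tool", "arguments": {
  "increments": [
    {"delta_pos":[0,-40,-10],"turn":0,"jaw":0.5},
    {"delta_pos":[0,-40,-10],"turn":0,"jaw":0.5},
    {"delta_pos":[0,-40,0],"turn":0,"jaw":0.5},
    {"delta_pos":[0,-40,0],"turn":0,"jaw":0.5},
    {"delta_pos":[0,0,0],"turn":0,"jaw":0.5},
    {"delta_pos":[0,0,0],"turn":0,"jaw":0.5}
  ]
}}

```text
time: 24.72
tool_pos: [0.4402, -0.2242, 0.3269]
tcp_rot: [-2.221, -2.221, 0.0]
wrist_force: [0.0, -1.4, -0.0]
width: 0.751
grip_force: 0.0
```

Run:
```python
from w import *
s=bot.read_state(); print(s['time'],s['tool_pos'])
a=bot.read_camera('scene')['pixels'][120:400,100:540]; save('f.png',cv2.resize(a,(800,509)))
b=bot.read_camera('top')['pixels'][160:350,100:540]; save('g.png',cv2.resize(b,(800,345)))
```

```text
24.7167 [ 0.44024404 -0.22419283  0.32688042]
```

View pics/f.png

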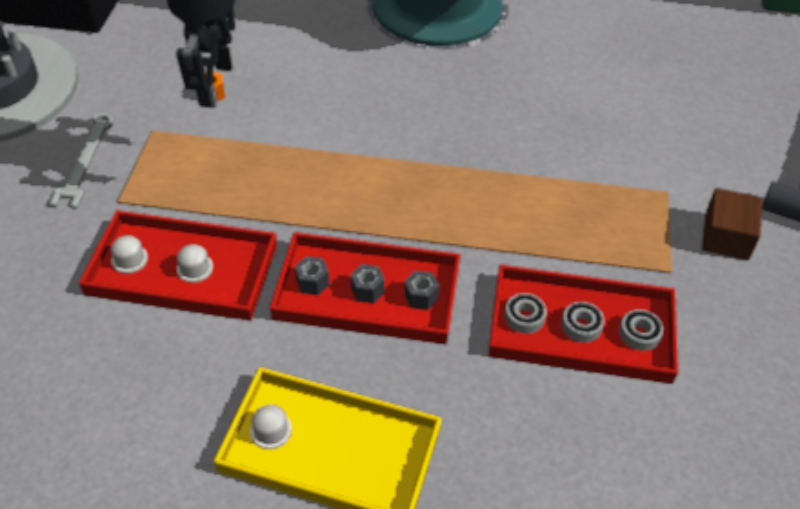

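View pics/g.png

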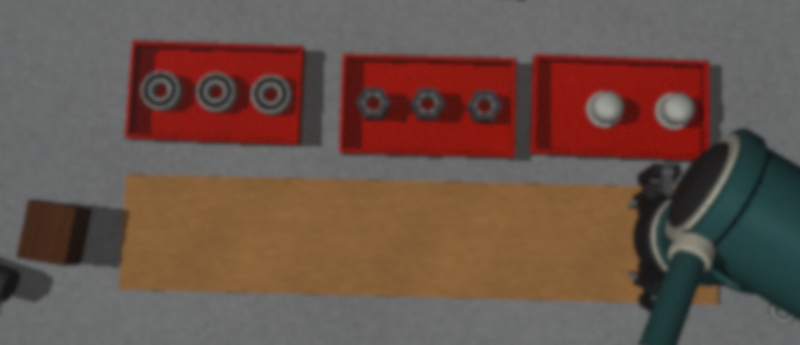

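All five parts lie flat in the right trays: the scene crop shows the cap at (194,262), the nuts at (367,283) and (421,291), and the bearings at (583,321) and (641,329). The block and wrench have not moved. I'll hand the job in.

```bash
python3 -c "
from workcell import bot
print(bot.finish_job())"
```

```text
the job is handed in; nothing more can be done
None
```

The job is handed in at about 25 s: the last pictures show both nuts, both bearings and the cap flat in the trays with their samples and the wrench and block undisturbed; no verdict came back.

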